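Set the slicer's thickness wheel to the red rib

ROBOT

A 6-joint arm with a two-finger parallel gripper is mounted at the origin on the work surface. World frame = base frame: x ahead of the robot, y to its left, z up, the work surface at z = 0. Lengths are in m, angles in rad, forces in N, time in s.
With the tool pointing down it reaches from about 0.225 to 0.725 m from the base axis. Payload 3.1 kg.
Tool frame: the origin (TCP) lies midway between the tips of the shut fingers; the grasp point (between the pads) lies 19 mm behind it (ctrl.tcp_to_grasp is the distance from the TCP to the grasp point, in m); z points along the fingers, y is the direction in which the jaws open and shut (so a half turn about z gives the same grasp; the last joint's range is limited). The gripper opens to 85 mm and grips with 20 to 120 N. Pads are 22 mm wide; open, the fingers measure 114 mm over their backs; the gripper's body (76 mm by 85 mm) begins 54 mm behind the grasp point. The pads swing forward as they close: fully open they stand 13 mm farther back than shut.
Start: joints at [-1.409, 0.048, 0.099, 1.622, 0, 1.443], TCP at [0.15, -0.503, 0.231] pointing down, gripper open.
Joint ranges: [-2.91, 2.91], [-0.99, 1.94], [-1.21, 1.42], [-2.12, 2.29], [-1.49, 1.47], [-3.14, 3.14]. Speed limits (rad/s): [2.79, 2.79, 3.14, 3.14, 3.14, 3.14].

INTERFACE

Orientations are given as a unit quaternion [w, x, y, z].
In Python, from station import ctrl gives the robot as it stands. The module is installed in compiled form; this text tells all that it offers.
- The arm moves only by the tool carry_out, never from a script. Its argument "series" is a list of rows, each an object of numbers: "rx", "ry", "rz": the turn, a rotation vector about the tool's x, y, z in rad; "tx", "ty", "tz": the shift along the tool's x, y, z in m; "claw": the finger opening in m, from 0 to 0.0854. A call has 1 to 8 rows; each row is the pose to reach, as a shift and turn from the pose commanded when the call began, along the tool's axes at that moment; what a row does not reach only later rows make up. A row lasts 1/12 s, in which the tool goes at most 41.7 mm and 7.16 degrees, less where a joint would pass 70% of its speed; a pose out of reach is approached as far as the arm can. A call with a gripper value outside its range is refused whole. The fingers move at their own pace and stop on an object; "squeeze" is the grip in N (left out, the last holds). Time passes only in rows, so rows that repeat a pose let the fingers close. It gives the time, the measured TCP pose, the force and the opening at its end, in the units of the state.
- ctrl.observe(): the state, without advancing time (a new reading comes with each control period).
- ctrl.capture(name): name is "side" or "top"; returns (picture, depth): 400x640x3 uint8, red, green, blue; 400x640 float32, m along the optical axis (not along the pixel's ray), 0 where there is no reading.
- ctrl.calibration(name): a dict with "mtx" (3x3 intrinsics, pixels), "R" (3x3) and "t" (3): a world point X has camera coordinates R X + t. Camera axes: x right, y down, z forward; pixel columns grow to the right and rows downward; lengths in m; the calibration is good to about 2 mm. A picture is of the moment at which its call begins. calibration takes no time and is no camera call.
- ctrl.hand_in(): hands the job in, once; it reports no verdict.
Trained networks look in the newest picture that a camera, given by its name, has taken for a name from the list of things; names that differ only in an ending like _2 or _b are one class to them, and where a whole thing is asked for, a point or a joint stands for the part that bears it (a point fixed in the world has none). Each returns a list of dicts, best first, with "p" (0 to 1); they miss things now and then, are a little off and sometimes report something else, mostly with a low value. They report only what shows in the picture. A call takes as long as a camera call.
- ctrl.cut_out(name, camera): "mask" (400x640 bool, what is visible of it) and "bbox" ([left, top, width, height] in pixels, round what is visible of it).
The state is a dict: "t": time; "joint_pos": joint angles; "qd": joint speeds; "effort": joint torques, N m; "ee_pos": TCP position; "ee_rot": TCP orientation; "ft_force": force on the tool from outside, world axes, zero at the start; "ft_torque": the same for the moment, N m; "opening": finger opening in m.
Only numpy, scipy, OpenCV 4.12 (cv2) and the standard library are available. Lean on these libraries where they do the work, as an engineer would, in place of code of your own. Each camera call takes 0.05 s, during which the arm holds its last target.

TASK

The next sausage is cut at the slicer's marked thickness: with light fingertip flicks on its ribbed edge, turn the thickness wheel on the front of the slicer clockwise (seen from the front), click by click, until the red rib stands at the top at the white pointer, without running past it. Do not pinch the wheel, keep off the blade and the gauge plate, leave the tub, pail and sausage where they stand, and finish with the hand clear.

Things in the scene. Friction and masses are not known exactly. Their poses are not given: they have to be found in the camera images.
- slicer: Fixed aluminium food slicer, base 400 long (x) x 260 wide (y), deck 88 mm above the table; origin at table height under the base's centre. Its -x axis points out of the front (operator's) face, 200 mm from the origin; z up. Motor housing (168 mm high), blade, gauge plate and carriage all stand behind local x = -0.13; in front of that nothing rises above the deck but the wheel
- wheel_hub (a point): Centre of the thickness wheel, on its axle, mid width; at slicer-local (-0.218, 0.080, 0.072). The axle lies along the slicer's x. Black wheel with 12 straight grey ribs along its edge (8 mm thick, 4 mm proud of a 60 mm drum): 68 mm over the ribs, 26 mm wide, then a 5 mm gap to the slicer's front face. Its top is 34 mm above this point, 18 mm above the deck
- wheel (a joint): Turn of the wheel, rad, growing clockwise seen from the front: its top moves to the slicer's -y. Click stops every pi/6 (17 mm at the ribs), each with a rib exactly at the top; it snaps in from half-way and stays. Red rib at top = click 7 = 3.665; white rib = 0. Starts in one of clicks 2 to 5, end stop at 10. About 2 N at the edge turns it: a fingertip laid on the ribs with 3 N or more drags it
- red_rib (a point): Outer edge of the red rib, at mid width; turns with the wheel, 34 mm from the axle
- pointer (a point): White raised pointer line (5 mm wide, 36 mm long) on the deck, behind the highest point of the wheel; its front end
- gauge (a joint): Opening of the gauge plate in m, geared to the wheel: 1 mm a click (7 mm at the red rib); not to be pushed itself. The plate stands upright at slicer-local x -0.13 to -0.03, about y 0, up to 275 mm high
- blade: Round 220 mm steel blade behind the gauge plate, upright, top tilted 20 degrees to the slicer's +y; origin at its centre, at slicer-local (0.085, 0, 0.2)
- tub_mid (a point): Bystander: white lidded tub with yellow band, 98 mm dia, 80 mm high; point half-way up on its axis
- pail_mid (a point): Bystander: small red pail, 100 mm dia, 88 mm high; point half-way up on its axis
- salami_mid (a point): Bystander: half a dark red sausage standing on its cut end, 56 mm dia, 133 mm high with its tie; point 65 mm up on its axis

How it is judged:
By the outcome, as a careful person would: the job done as asked, in the order asked, and still so for the second after the job is handed in, with the robot touching nothing.
It also fails if it takes over 48 s, if anything falls off the work surface, if the arm or the gripper's body presses on something with over 40 N, if the wrist force passes 120 N, or if a joint passes its speed limit or range.

## Working session

There is one attempt and no reset: what is moved stays moved. The work goes in short steps, Python scripts to look and compute and a tool call to move; the robot and the scene stay as the last step left them, time stands still between calls to the robot, and variables do not carry over. Pictures are saved under pics/ and viewed, and the job is handed in when it is done.

Besides the shell and the picture viewer there is one more tool, called as name(argument=value, ...), one argument or row to a line, values as JSON. carry_out: Moves the arm, as the interface text tells. Its arguments: {"type":"object","properties":{"series":{"type":"array","items":{"type":"object","properties":{"rx":{"type":"number"},"ry":{"type":"number"},"rz":{"type":"number"},"tx":{"type":"number"},"ty":{"type":"number"},"tz":{"type":"number"},"claw":{"type":"number"}}}},"squeeze":{"type":"number"}},"required":["series"]}

```bash
mkdir -p pics; cat > h.py <<'E'
import numpy as np, cv2
from station import ctrl
def snap(n,f):
    p,d=ctrl.capture(n); cv2.imwrite('pics/'+f,p[:,:,::-1]); np.save('pics/'+n+'_d.npy',d); np.save('pics/'+n+'_p.npy',p); return p,d
def world(n,u,v,z):
    c=ctrl.calibration(n);K,R,t=map(np.array,(c['mtx'],c['R'],c['t']))
    x=np.linalg.inv(K)@np.array([u,v,1.])*z
    return R.T@(x-t)
def proj(n,X):
    c=ctrl.calibration(n);K,R,t=map(np.array,(c['mtx'],c['R'],c['t']))
    q=K@(R@np.array(X)+t); return q[:2]/q[2]
E
python3 - <<'E'
from h import *
np.set_printoptions(precision=4,suppress=True)
print(ctrl.observe())
for n in('side','top'):
    p,d=snap(n,n+'0.png')
    c=ctrl.calibration(n); print(n,-np.array(c['R']).T@np.array(c['t']),np.array(c['R'])[2])
    for o in ['slicer','wheel','wheel_hub','red_rib','pointer','blade','tub_mid','pail_mid','salami_mid']:
        try:
            r=ctrl.cut_out(o,n); 
            for i in r[:2]:
                m=i['mask']&(d>0); vv,uu=np.nonzero(m)
                W=np.array([world(n,u,v,d[v,u]) for u,v in list(zip(uu,vv))[::5]]) if len(uu) else None
                print(o,round(i['p'],2),i['bbox'],None if W is None else (np.median(W,0),np.percentile(W,2,axis=0),np.percentile(W,98,axis=0)))
        except Exception as e: print(o,e)
E
```

```text
{'t': 0.0, 'joint_pos': array([-1.4088,  0.0487,  0.0976,  1.6221, -0.    ,  1.443 ]), 'qd': array([-0.0015,  0.0008,  0.0008, -0.0009,  0.0014,  0.0005]), 'effort': array([ -0.0011, -33.8787,  32.0013,   0.0204,  -0.0004,  -0.    ]), 'ee_pos': array([ 0.1499, -0.5025,  0.2301]), 'ee_rot': array([-0.0012,  0.9895,  0.1444, -0.    ]), 'ft_force': array([-0.2618, -0.5577,  1.0708]), 'ft_torque': array([-0.0169, -0.049 ,  0.0181]), 'opening': 0.08538643383662495}
side [0.2341 0.645  0.7106] [ 0.3324 -0.7134 -0.6168]
slicer time passes only in moves, steps and waits
wheel 0.56 [320.0, 206.6, 29.6, 17.5] (array([ 0.5345, -0.0651,  0.0942]), array([ 0.5125, -0.0815,  0.0779]), array([ 0.5689, -0.0573,  0.1059]))
red_rib 0.65 [316.0, 200.4, 33.5, 24.6] (array([ 0.5355, -0.0634,  0.0907]), array([ 0.5103, -0.1973, -0.0013]), array([ 0.5801, -0.0564,  0.1058]))
pointer time passes only in moves, steps and waits
tub_mid 0.64 [408.0, 165.8, 35.8, 38.2] (array([ 0.3803, -0.2969,  0.0753]), array([ 0.3434, -0.365 ,  0.0089]), array([ 0.4256, -0.2795,  0.0817]))
pail_mid 0.81 [352.8, 148.7, 32.5, 
[... 763 characters left out ...]
and waits
pointer time passes only in moves, steps and waits
blade 0.63 [168.6, 134.9, 88.2, 8.8] (array([0.6252, 0.2189, 0.2572]), array([0.6062, 0.1308, 0.1082]), array([0.6807, 0.3217, 0.3031]))
tub_mid 0.57 [411.1, 220.1, 41.8, 38.9] (array([ 0.3846, -0.3205,  0.0799]), array([ 0.3415, -0.3633,  0.0275]), array([ 0.4298, -0.2801,  0.0844]))
pail_mid 0.83 [409.0, 158.8, 39.5, 44.0] (array([ 0.5437, -0.3217,  0.0879]), array([ 0.5031, -0.3695,  0.0047]), array([ 0.5902, -0.2811,  0.0918]))
pail_mid time passes only in moves, steps and waits
salami_mid 0.75 [400.0, 117.3, 31.1, 31.8] (array([ 0.6872, -0.2989,  0.103 ]), array([ 0.6735, -0.3283,  0.0033]), array([ 0.724 , -0.2788,  0.1287]))
```

```bash
python3 - <<'E'
import cv2
a=cv2.imread('pics/side0.png');b=cv2.imread('pics/top0.png')
cv2.imwrite('pics/sc.png',cv2.resize(a[150:270,240:440],(800,480),interpolation=cv2.INTER_CUBIC))
cv2.imwrite('pics/tc.png',cv2.resize(b[120:240,260:460],(800,480),interpolation=cv2.INTER_CUBIC))
E
```

```text
(no output)
```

View pics/side0.png

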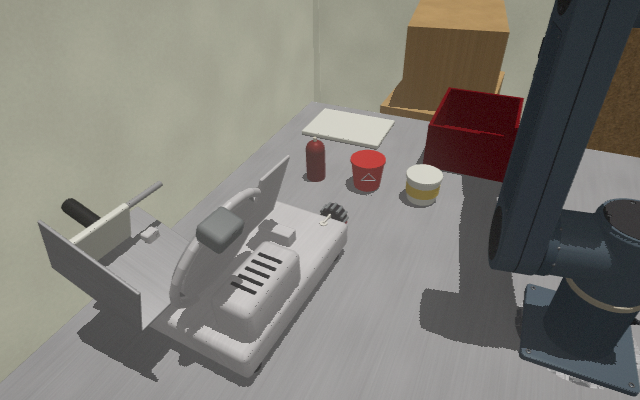

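View pics/top0.png

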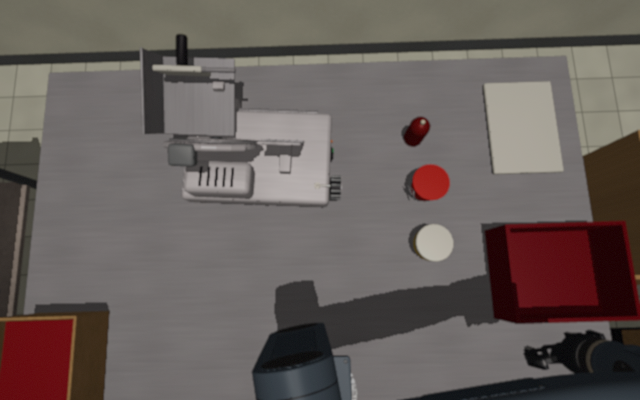

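```bash
ls pics
```

```text
sc.png
side0.png
side_d.npy
side_p.npy
tc.png
top0.png
top_d.npy
top_p.npy
```

View pics/sc.png

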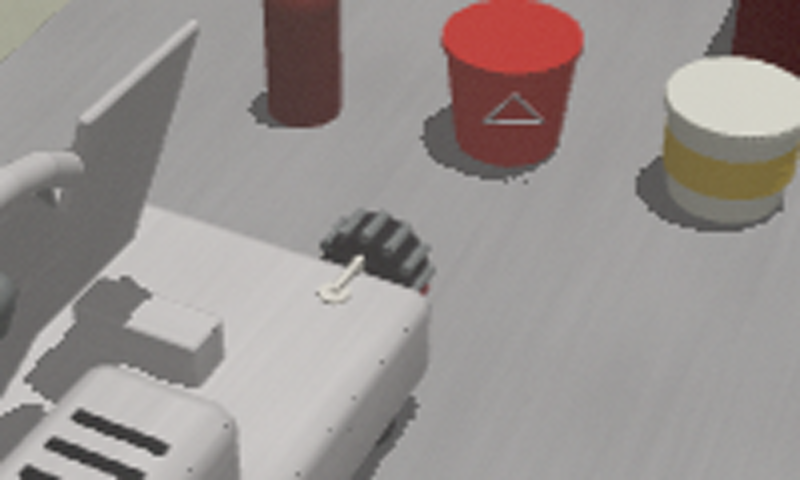

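View pics/tc.png

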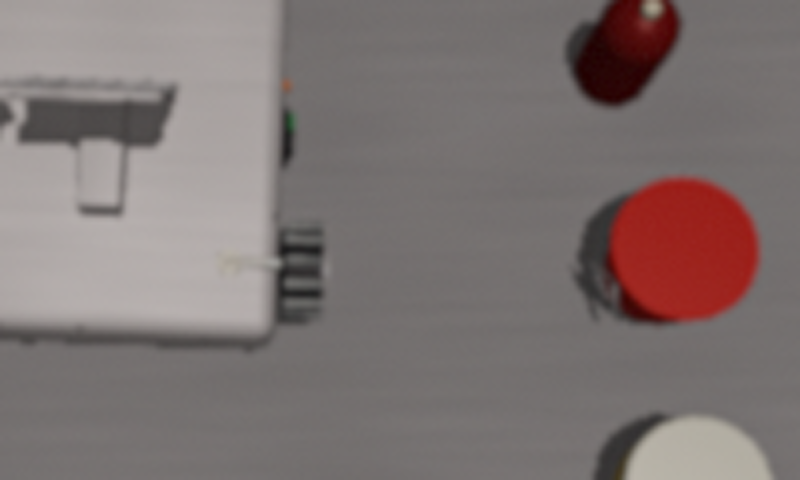

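```bash
cat >> h.py <<'E'
def cloud(n,d):
    c=ctrl.calibration(n);K,R,t=map(np.array,(c['mtx'],c['R'],c['t']))
    v,u=np.mgrid[0:400,0:640]; x=np.stack([u,v,np.ones_like(u)],-1)@np.linalg.inv(K).T*d[...,None]
    return (x-t)@R
E
python3 - <<'E'
from h import *
np.set_printoptions(precision=4,suppress=True)
for n in('top','side'):
    d=np.load(f'pics/{n}_d.npy');W=cloud(n,d)
    m=(d>0)&(W[...,2]>.083)&(W[...,2]<.094)&(W[...,0]>.4)&(W[...,0]<.85)&(W[...,1]>-.06)&(W[...,1]<.37)
    P=W[m]; print(n,len(P),np.median(P[:,2]))
    # front edge: for bins in x, min... 
    L=[]
    for xb in np.arange(.5,.78,.01):
        q=P[(abs(P[:,0]-xb)<.005)]
        if len(q)>5: L.append((xb,np.percentile(q[:,1],1)))
    print('front',np.array(L).round(3).tolist())
    L=[]
    for yb in np.arange(-.04,.3,.015):
        q=P[(abs(P[:,1]-yb)<.0075)]
        if len(q)>5: L.append((yb,q[:,0].min(),q[:,0].max()))
    print('side',np.array(L).round(3).tolist())
    m=(d>0)&(W[...,2]>.05)&(W[...,0]>.48)&(W[...,0]<.61)&(W[...,1]>-.11)&(W[...,1]<-.05)
    v,u=np.nonzero(m)
    print('wheel',[(a,b,*W[b,a].round(4).tolist()) for a,b in zip(u,v)][:: (1 if n=='top' else 3)])
E
```

```text
top 7470 0.08821211392133431
front [[0.5, -0.044], [0.51, -0.045], [0.52, -0.047], [0.53, -0.048], [0.54, -0.053], [0.55, -0.054], [0.56, -0.05], [0.57, -0.054], [0.58, -0.051], [0.59, -0.052], [0.6, -0.05], [0.61, -0.051], [0.62, -0.051], [0.63, -0.051], [0.64, -0.054], [0.65, -0.052], [0.66, -0.055], [0.67, -0.058], [0.68, -0.058], [0.69, -0.056], [0.7, -0.057], [0.71, -0.057], [0.72, -0.057], [0.73, -0.055], [0.74, -0.055], [0.75, -0.05], [0.76, 0.038], [0.77, 0.144], [0.78, 0.197]]
side [[-0.04, 0.5, 0.752], [-0.025, 0.497, 0.754], [-0.01, 0.501, 0.754], [0.005, 0.501, 0.754], [0.02, 0.504, 0.754], [0.035, 0.502, 0.758], [0.05, 0.505, 0.759], [0.065, 0.506, 0.76], [0.08, 0.504, 0.759], [0.095, 0.507, 0.76], [0.11, 0.51, 0.764], [0.125, 0.51, 0.764], [0.14, 0.51, 0.765], [0.155, 0.511, 0.766], [0.17, 0.512, 0.766], [0.185, 0.513, 0.766], [0.2, 0.513, 0.806], [0.215, 0.516, 0.694], [0.23, 0.517, 0.696], [0.245, 0.519, 0.696], [0.26, 0.518, 0.697], [0.275, 0.518, 0.698], [0.29, 0.521, 0.698]]
wheel [(np.int64(327), np.int64(163), 0.6081, -0.0505, 0.083), (np.int64(328), np.int64(163
[... 25766 characters left out ...]
152, -0.0662, 0.0797), (np.int64(346), np.int64(218), 0.5103, -0.0731, 0.076), (np.int64(334), np.int64(219), 0.5317, -0.0512, 0.0827), (np.int64(337), np.int64(219), 0.5279, -0.0602, 0.0771), (np.int64(340), np.int64(219), 0.5187, -0.0562, 0.0831), (np.int64(343), np.int64(219), 0.5135, -0.0621, 0.0803), (np.int64(346), np.int64(219), 0.5102, -0.073, 0.0731), (np.int64(339), np.int64(220), 0.5222, -0.0588, 0.077), (np.int64(342), np.int64(220), 0.5143, -0.0578, 0.0803), (np.int64(345), np.int64(220), 0.5099, -0.066, 0.0754), (np.int64(342), np.int64(221), 0.5147, -0.0591, 0.0761), (np.int64(345), np.int64(221), 0.5099, -0.066, 0.0723), (np.int64(345), np.int64(222), 0.5095, -0.065, 0.0702)]
```

```bash
python3 - <<'E'
from h import *
np.set_printoptions(precision=1,suppress=True)
H=np.array([.541,-.0715,.072]); ax=np.array([.07,1,0]);ax/=np.linalg.norm(ax); r=np.array([ax[1],-ax[0],0])
p=np.load('pics/side_p.npy').astype(int)
for a in (60,90,120,150):
    s=np.radians(a)
    print(a,[proj(n,H-r*R*np.sin(s)+np.array([0,0,R*np.cos(s)])+ax*w) for n in('side','top') for R in(.034,) for w in(-.013,.0,.013)])
m=(p[...,0]>p[...,1]*1.35)&(p[...,0]>60); v,u=np.nonzero(m[205:240,310:365]); print([(a+310,b+205,p[b+205,a+310].tolist()) for a,b in zip(u,v)])
E
```

```text
60 [array([347.4, 211.4]), array([345. , 214.5]), array([342.5, 217.6]), array([340.2, 197.3]), array([335.3, 197.1]), array([330.5, 196.9])]
90 [array([349. , 217.5]), array([346.6, 220.6]), array([344.2, 223.8]), array([339.9, 200.1]), array([335.1, 199.9]), array([330.3, 199.7])]
120 [array([347.1, 222.4]), array([344.8, 225.5]), array([342.4, 228.7]), array([339.7, 199.6]), array([335. , 199.4]), array([330.2, 199.2])]
150 [array([342.4, 224.8]), array([340.1, 227.9]), array([337.7, 231.1]), array([339.7, 196. ]), array([335. , 195.8]), array([330.3, 195.6])]
[(np.int64(346), np.int64(221), [109, 78, 79]), (np.int64(345), np.int64(222), [96, 68, 68]), (np.int64(346), np.int64(222), [111, 77, 77])]
```

carry_out(
  series=[
    {"tx": 0.04, "ty": -0.024, "rz": 0.1, "claw": 0},
    {"tx": 0.08, "ty": -0.049, "rz": 0.2, "claw": 0},
    {"tx": 0.115, "ty": -0.07, "rz": 0.3, "claw": 0},
    {"tx": 0.15, "ty": -0.092, "tz": 0.01, "rz": 0.36, "claw": 0},
    {"tx": 0.185, "ty": -0.113, "tz": 0.02, "rz": 0.36, "claw": 0},
    {"tx": 0.22, "ty": -0.134, "tz": 0.03, "rz": 0.36, "claw": 0},
    {"tx": 0.255, "ty": -0.156, "tz": 0.04, "rz": 0.36, "claw": 0},
    {"tx": 0.29, "ty": -0.177, "tz": 0.05, "rz": 0.36, "claw": 0},
  ],
  squeeze=20,
)

```text
invalid input
```

carry_out(
  series=[
    {"tx": 0.035, "ty": -0.021, "tz": 0.0, "rx": 0.0, "ry": 0.0, "rz": 0.1, "claw": 0.0},
    {"tx": 0.07, "ty": -0.042, "tz": 0.0, "rx": 0.0, "ry": 0.0, "rz": 0.2, "claw": 0.0},
  ],
)

```text
t: 1.17
ee_pos: [0.2046, -0.4431, 0.2307]
ee_rot: [-0.0, 0.999, 0.04, -0.0]
ft_force: [1.5, 0.2, 0.6]
opening: 0.0636
```

carry_out(
  series=[
    {"tx": 0.028, "ty": -0.027, "tz": 0.0, "rx": 0.0, "ry": 0.0, "rz": 0.08, "claw": 0.0},
    {"tx": 0.056, "ty": -0.053, "tz": 0.0, "rx": 0.0, "ry": 0.0, "rz": 0.16, "claw": 0.0},
    {"tx": 0.084, "ty": -0.08, "tz": 0.0, "rx": 0.0, "ry": 0.0, "rz": 0.16, "claw": 0.0},
    {"tx": 0.112, "ty": -0.107, "tz": 0.0, "rx": 0.0, "ry": 0.0, "rz": 0.16, "claw": 0.0},
    {"tx": 0.14, "ty": -0.133, "tz": 0.0, "rx": 0.0, "ry": 0.0, "rz": 0.16, "claw": 0.0},
    {"tx": 0.168, "ty": -0.16, "tz": 0.0, "rx": 0.0, "ry": 0.0, "rz": 0.16, "claw": 0.0},
    {"tx": 0.196, "ty": -0.187, "tz": 0.0, "rx": 0.0, "ry": 0.0, "rz": 0.16, "claw": 0.0},
    {"tx": 0.224, "ty": -0.213, "tz": 0.0, "rx": 0.0, "ry": 0.0, "rz": 0.16, "claw": 0.0},
  ],
)

```text
t: 1.83
ee_pos: [0.4101, -0.2089, 0.2316]
ee_rot: [0.0, 0.999, -0.035, 0.0]
ft_force: [-0.0, -0.7, 0.2]
opening: -0.0002
```

```bash
python3 - <<'E'
from h import *
o=ctrl.observe(); print(o['t'],o['ee_pos'],o['ee_rot'],o['ft_force'])
from scipy.spatial.transform import Rotation as R
q=o['ee_rot'];M=R.from_quat([q[1],q[2],q[3],q[0]]).as_matrix();print(M);print(M.T@(np.array([.528,-.075,.16])-o['ee_pos']))
E
```

```text
1.8333 [ 0.4100603  -0.20888538  0.23163457] [ 2.47647388e-04  9.99385119e-01 -3.50594912e-02  3.93054298e-04] [-0.02434969 -0.72009074  0.17897355]
[[ 9.97541355e-01 -7.00760623e-02  7.68260449e-04]
 [-7.00756729e-02 -9.97541541e-01 -5.22550797e-04]
 [ 8.02990015e-04  4.67429662e-04 -9.99999568e-01]]
[ 0.10821009 -0.14185447  0.07165518]
```

carry_out(
  series=[
    {"tx": 0.026, "ty": -0.031, "tz": 0.007, "rx": 0.0, "ry": 0.0, "rz": 0.0, "claw": 0.0},
    {"tx": 0.05, "ty": -0.062, "tz": 0.02, "rx": 0.0, "ry": 0.0, "rz": 0.0, "claw": 0.0},
    {"tx": 0.074, "ty": -0.092, "tz": 0.04, "rx": 0.0, "ry": 0.0, "rz": 0.0, "claw": 0.0},
    {"tx": 0.09, "ty": -0.117, "tz": 0.062, "rx": 0.0, "ry": 0.0, "rz": 0.0, "claw": 0.0},
    {"tx": 0.1, "ty": -0.136, "tz": 0.085, "rx": 0.0, "ry": 0.0, "rz": 0.0, "claw": 0.0},
    {"tx": 0.104, "ty": -0.139, "tz": 0.1, "rx": 0.0, "ry": 0.0, "rz": 0.0, "claw": 0.0},
    {"tx": 0.104, "ty": -0.139, "tz": 0.1, "rx": 0.0, "ry": 0.0, "rz": 0.0, "claw": 0.0},
    {"tx": 0.104, "ty": -0.139, "tz": 0.1, "rx": 0.0, "ry": 0.0, "rz": 0.0, "claw": 0.0},
  ],
)

```text
t: 2.5
ee_pos: [0.5216, -0.0788, 0.1303]
ee_rot: [-0.0, 0.999, -0.035, -0.001]
ft_force: [-0.4, 0.0, 0.3]
opening: 0.0001
```

```bash
python3 - <<'E'
from h import *
for n in('side','top'):
    p,d=snap(n,n+'1.png')
a=cv2.imread('pics/side1.png')[150:270,260:420];b=cv2.imread('pics/top1.png')[130:250,260:420]
cv2.imwrite('pics/c1.png',np.vstack([cv2.resize(x,None,fx=2.5*1,fy=2.5,interpolation=3) for x in(a,b)]))
o=ctrl.observe(); print(o['t'],o['ee_pos'],o['ee_rot'],o['ft_force'])
E
```

```text
2.6 [ 0.52298101 -0.08005663  0.1327586 ] [ 3.94289828e-04  9.99368632e-01 -3.55160250e-02  8.91025538e-04] [-0.52052667  0.01312183 -0.54028236]
```

View pics/c1.png

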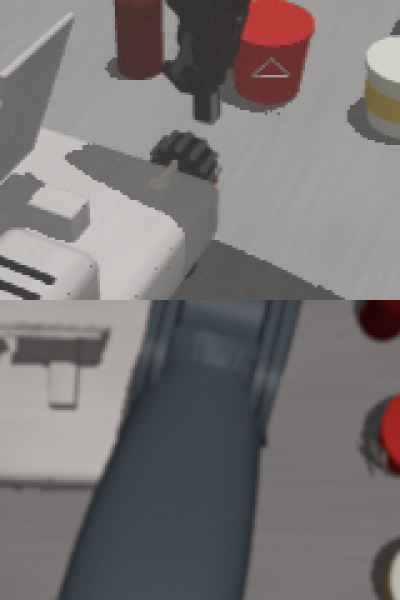

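carry_out(
  series=[
    {"tx": 0.01, "ty": -0.003, "tz": 0.01, "rx": 0.0, "ry": 0.0, "rz": 0.0, "claw": 0.0},
    {"tx": 0.01, "ty": -0.003, "tz": 0.02, "rx": 0.0, "ry": 0.0, "rz": 0.0, "claw": 0.0},
    {"tx": 0.01, "ty": -0.003, "tz": 0.023, "rx": 0.0, "ry": 0.0, "rz": 0.0, "claw": 0.0},
    {"tx": 0.01, "ty": -0.003, "tz": 0.023, "rx": 0.0, "ry": 0.0, "rz": 0.0, "claw": 0.0},
  ],
)

```text
t: 2.93
ee_pos: [0.5317, -0.0775, 0.1077]
ee_rot: [-0.0, 0.999, -0.036, -0.001]
ft_force: [-0.5, 0.3, -0.2]
opening: -0.0003
```

carry_out(
  series=[
    {"tx": 0.0, "ty": 0.0, "tz": 0.001, "rx": 0.0, "ry": 0.0, "rz": 0.0, "claw": 0.0},
    {"tx": 0.0, "ty": 0.0, "tz": 0.001, "rx": 0.0, "ry": 0.0, "rz": 0.0, "claw": 0.0},
  ],
)

```text
t: 3.1
ee_pos: [0.5326, -0.0774, 0.1077]
ee_rot: [0.0, 0.999, -0.035, 0.0]
ft_force: [0.1, 0.5, 0.5]
opening: -0.0001
```

carry_out(
  series=[
    {"tx": 0.0, "ty": 0.0, "tz": 0.001, "rx": 0.0, "ry": 0.0, "rz": 0.0, "claw": 0.0},
    {"tx": 0.0, "ty": 0.0, "tz": 0.001, "rx": 0.0, "ry": 0.0, "rz": 0.0, "claw": 0.0},
  ],
)

```text
t: 3.27
ee_pos: [0.5328, -0.0771, 0.1066]
ee_rot: [0.0, 0.999, -0.035, 0.0]
ft_force: [0.1, 0.1, -0.5]
opening: 0.0
```

carry_out(
  series=[
    {"tx": 0.0, "ty": 0.0, "tz": 0.001, "rx": 0.0, "ry": 0.0, "rz": 0.0, "claw": 0.0},
    {"tx": 0.0, "ty": 0.0, "tz": 0.001, "rx": 0.0, "ry": 0.0, "rz": 0.0, "claw": 0.0},
  ],
)

```text
t: 3.43
ee_pos: [0.5331, -0.0771, 0.1059]
ee_rot: [0.0, 0.999, -0.035, 0.0]
ft_force: [0.2, -0.6, 1.3]
opening: 0.0001
```

carry_out(
  series=[
    {"tx": 0.0, "ty": 0.0, "tz": 0.001, "rx": 0.0, "ry": 0.0, "rz": 0.0, "claw": 0.0},
    {"tx": 0.0, "ty": 0.0, "tz": 0.001, "rx": 0.0, "ry": 0.0, "rz": 0.0, "claw": 0.0},
  ],
)

```text
t: 3.6
ee_pos: [0.5333, -0.0772, 0.1057]
ee_rot: [0.0, 0.999, -0.035, 0.001]
ft_force: [-0.3, 0.2, 4.6]
opening: -0.0001
```

carry_out(
  series=[
    {"tx": 0.0, "ty": 0.0, "tz": 0.001, "rx": 0.0, "ry": 0.0, "rz": 0.0, "claw": 0.0},
    {"tx": 0.004, "ty": 0.0, "tz": 0.0012, "rx": 0.0, "ry": 0.0, "rz": 0.0, "claw": 0.0},
    {"tx": 0.008, "ty": 0.0, "tz": 0.0015, "rx": 0.0, "ry": 0.0, "rz": 0.0, "claw": 0.0},
    {"tx": 0.012, "ty": 0.0, "tz": 0.0015, "rx": 0.0, "ry": 0.0, "rz": 0.0, "claw": 0.0},
    {"tx": 0.015, "ty": 0.0, "tz": 0.0012, "rx": 0.0, "ry": 0.0, "rz": 0.0, "claw": 0.0},
  ],
)

```text
t: 4.02
ee_pos: [0.5499, -0.0784, 0.1055]
ee_rot: [0.0, 0.999, -0.035, 0.003]
ft_force: [1.6, 0.3, 4.5]
opening: -0.0001
```

carry_out(
  series=[
    {"tx": 0.0, "ty": 0.0, "tz": -0.012, "rx": 0.0, "ry": 0.0, "rz": 0.0, "claw": 0.0},
    {"tx": 0.0, "ty": 0.0, "tz": -0.02, "rx": 0.0, "ry": 0.0, "rz": 0.0, "claw": 0.0},
    {"tx": -0.008, "ty": 0.0, "tz": -0.02, "rx": 0.0, "ry": 0.0, "rz": 0.0, "claw": 0.0},
    {"tx": -0.015, "ty": 0.0, "tz": -0.02, "rx": 0.0, "ry": 0.0, "rz": 0.0, "claw": 0.0},
  ],
)

```text
t: 4.35
ee_pos: [0.5324, -0.077, 0.1237]
ee_rot: [0.0, 0.999, -0.035, 0.0]
ft_force: [0.4, 0.4, -0.9]
opening: 0.0002
```

```bash
cat > look.py <<'E'
from h import *
import sys
k=sys.argv[1]
p,d=snap('side',f'side{k}.png')
a=cv2.imread(f'pics/side{k}.png')[190:240,300:370]
cv2.imwrite(f'pics/c{k}.png',cv2.resize(a,None,fx=10,fy=10,interpolation=3))
o=ctrl.observe(); print(o['t'],o['ee_pos'],o['ft_force'])
p=p.astype(int)
m=(p[...,0]>p[...,1]*1.35)&(p[...,0]>50); v,u=np.nonzero(m[195:240,310:365]); print('red',[(int(a+310),int(b+195)) for a,b in zip(u,v)])
H=np.array([.541,-.0715,.072]); ax=np.array([.07,1,0]);ax/=np.linalg.norm(ax); r=np.array([ax[1],-ax[0],0])
for s in (120,90,60,30,0,-30):
    print(s,[proj('side',H-r*.034*np.sin(np.radians(s))+np.array([0,0,.034*np.cos(np.radians(s))])+ax*w).round(1).tolist() for w in(-.013,.013)])
E
python3 look.py 2
```

```text
4.4 [ 0.5304295  -0.07662609  0.1230321 ] [-1.68194275  0.34896975 -0.45074785]
red [(346, 216), (347, 216), (348, 216), (345, 217), (346, 217), (347, 217), (348, 217), (345, 218), (346, 218), (347, 218), (344, 219), (345, 219), (346, 219), (347, 219), (344, 220), (345, 220), (346, 220), (343, 221), (344, 221), (345, 221), (344, 222)]
120 [[347.1, 222.4], [342.4, 228.7]]
90 [[349.0, 217.5], [344.2, 223.8]]
60 [[347.4, 211.4], [342.5, 217.6]]
30 [[342.7, 205.8], [337.7, 211.9]]
0 [[336.2, 202.3], [331.2, 208.3]]
-30 [[329.9, 201.8], [324.7, 207.8]]
```

View pics/c2.png

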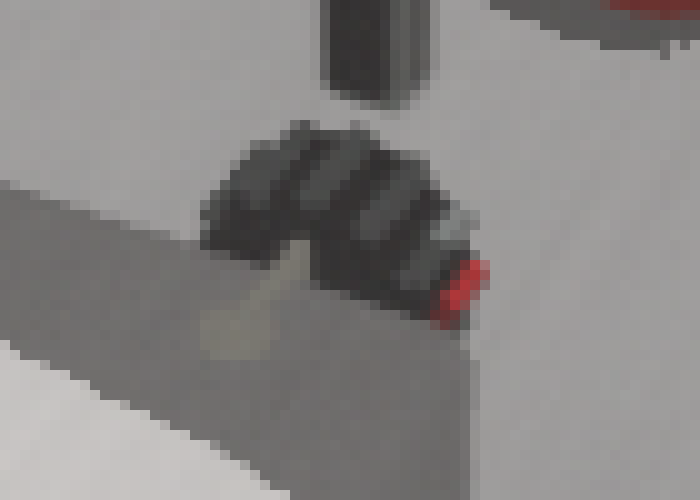

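carry_out(
  series=[
    {"tx": 0.0, "ty": 0.0, "tz": 0.012, "rx": 0.0, "ry": 0.0, "rz": 0.0, "claw": 0.0},
    {"tx": 0.0, "ty": 0.0, "tz": 0.018, "rx": 0.0, "ry": 0.0, "rz": 0.0, "claw": 0.0},
    {"tx": 0.0, "ty": 0.0, "tz": 0.0195, "rx": 0.0, "ry": 0.0, "rz": 0.0, "claw": 0.0},
    {"tx": 0.0, "ty": 0.0, "tz": 0.0198, "rx": 0.0, "ry": 0.0, "rz": 0.0, "claw": 0.0},
    {"tx": 0.004, "ty": 0.0, "tz": 0.02, "rx": 0.0, "ry": 0.0, "rz": 0.0, "claw": 0.0},
    {"tx": 0.008, "ty": 0.0, "tz": 0.0203, "rx": 0.0, "ry": 0.0, "rz": 0.0, "claw": 0.0},
    {"tx": 0.012, "ty": 0.0, "tz": 0.0203, "rx": 0.0, "ry": 0.0, "rz": 0.0, "claw": 0.0},
    {"tx": 0.015, "ty": 0.0, "tz": 0.02, "rx": 0.0, "ry": 0.0, "rz": 0.0, "claw": 0.0},
  ],
)

```text
t: 5.07
ee_pos: [0.5497, -0.0783, 0.1056]
ee_rot: [0.0, 0.999, -0.035, 0.003]
ft_force: [-1.6, 0.7, 11.2]
opening: -0.0
```

carry_out(
  series=[
    {"tx": 0.0, "ty": 0.0, "tz": -0.012, "rx": 0.0, "ry": 0.0, "rz": 0.0, "claw": 0.0},
    {"tx": 0.0, "ty": 0.0, "tz": -0.02, "rx": 0.0, "ry": 0.0, "rz": 0.0, "claw": 0.0},
    {"tx": -0.008, "ty": 0.0, "tz": -0.02, "rx": 0.0, "ry": 0.0, "rz": 0.0, "claw": 0.0},
    {"tx": -0.015, "ty": 0.0, "tz": -0.02, "rx": 0.0, "ry": 0.0, "rz": 0.0, "claw": 0.0},
  ],
)

```text
t: 5.4
ee_pos: [0.532, -0.0769, 0.1228]
ee_rot: [-0.0, 0.999, -0.035, -0.0]
ft_force: [-0.8, 0.3, 0.5]
opening: 0.0
```

```bash
python3 look.py 3|head -2
```

```text
5.45 [ 0.53013242 -0.07654882  0.12226604] [-0.98158521  0.35933671 -0.05496927]
red [(344, 210), (345, 210), (344, 211), (345, 211), (346, 211), (347, 211), (343, 212), (344, 212), (345, 212), (346, 212), (342, 213), (343, 213), (344, 213), (345, 213), (346, 213), (342, 214), (343, 214), (344, 214), (345, 214), (341, 215), (342, 215), (343, 215), (344, 215), (340, 216), (341, 216), (342, 216), (343, 216), (344, 216), (340, 217), (341, 217), (342, 217), (343, 217), (340, 218), (341, 218), (342, 218)]
```

View pics/c3.png

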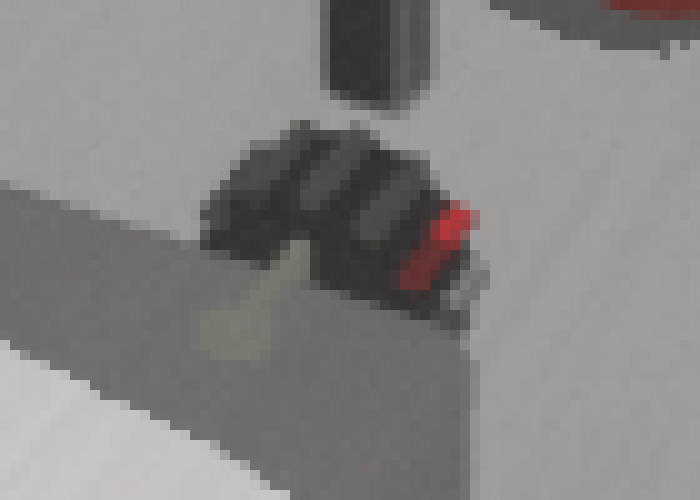

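The red rib runs from about (347,211) to (341,218), which is the 60° position, so click 5. Two more, pressing slightly lighter.

carry_out(
  series=[
    {"tx": 0.0, "ty": 0.0, "tz": 0.012, "rx": 0.0, "ry": 0.0, "rz": 0.0, "claw": 0.0},
    {"tx": 0.0, "ty": 0.0, "tz": 0.0175, "rx": 0.0, "ry": 0.0, "rz": 0.0, "claw": 0.0},
    {"tx": 0.0, "ty": 0.0, "tz": 0.019, "rx": 0.0, "ry": 0.0, "rz": 0.0, "claw": 0.0},
    {"tx": 0.0, "ty": 0.0, "tz": 0.0193, "rx": 0.0, "ry": 0.0, "rz": 0.0, "claw": 0.0},
    {"tx": 0.004, "ty": 0.0, "tz": 0.0195, "rx": 0.0, "ry": 0.0, "rz": 0.0, "claw": 0.0},
    {"tx": 0.008, "ty": 0.0, "tz": 0.0198, "rx": 0.0, "ry": 0.0, "rz": 0.0, "claw": 0.0},
    {"tx": 0.012, "ty": 0.0, "tz": 0.0198, "rx": 0.0, "ry": 0.0, "rz": 0.0, "claw": 0.0},
    {"tx": 0.0145, "ty": 0.0, "tz": 0.0195, "rx": 0.0, "ry": 0.0, "rz": 0.0, "claw": 0.0},
  ],
)

```text
t: 6.12
ee_pos: [0.5493, -0.0783, 0.1057]
ee_rot: [0.0, 0.999, -0.035, 0.003]
ft_force: [-1.1, 0.3, 9.5]
opening: -0.0002
```

carry_out(
  series=[
    {"tx": 0.0, "ty": 0.0, "tz": -0.012, "rx": 0.0, "ry": 0.0, "rz": 0.0, "claw": 0.0},
    {"tx": 0.0, "ty": 0.0, "tz": -0.0195, "rx": 0.0, "ry": 0.0, "rz": 0.0, "claw": 0.0},
    {"tx": -0.008, "ty": 0.0, "tz": -0.0195, "rx": 0.0, "ry": 0.0, "rz": 0.0, "claw": 0.0},
    {"tx": -0.0145, "ty": 0.0, "tz": -0.0195, "rx": 0.0, "ry": 0.0, "rz": 0.0, "claw": 0.0},
  ],
)

```text
t: 6.45
ee_pos: [0.532, -0.0769, 0.1228]
ee_rot: [-0.0, 0.999, -0.035, -0.0]
ft_force: [0.3, 0.2, -1.0]
opening: 0.0004
```

```bash
python3 look.py 4|head -2
```

```text
6.5 [ 0.53025046 -0.07657658  0.1223731 ] [-0.89078766  0.86104062 -0.74548661]
red [(340, 206), (341, 206), (339, 207), (340, 207), (341, 207), (342, 207), (338, 208), (339, 208), (340, 208), (341, 208), (342, 208), (337, 209), (338, 209), (339, 209), (340, 209), (341, 209), (337, 210), (338, 210), (339, 210), (340, 210), (336, 211), (337, 211), (338, 211), (339, 211), (335, 212), (336, 212), (337, 212), (338, 212), (339, 212), (336, 213), (337, 213), (338, 213)]
```

View pics/c4.png

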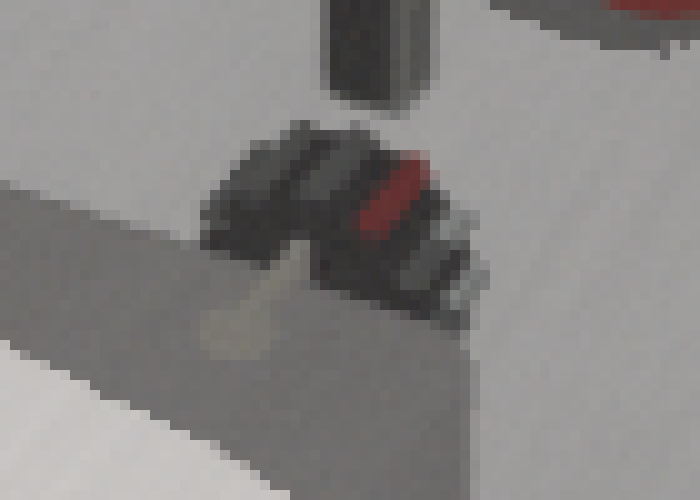

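The red rib now runs from (341,206) to (336,213), the 30° position, so click 6. One more flick, a bit shorter.

carry_out(
  series=[
    {"tx": 0.0, "ty": 0.0, "tz": 0.012, "rx": 0.0, "ry": 0.0, "rz": 0.0, "claw": 0.0},
    {"tx": 0.0, "ty": 0.0, "tz": 0.0175, "rx": 0.0, "ry": 0.0, "rz": 0.0, "claw": 0.0},
    {"tx": 0.0, "ty": 0.0, "tz": 0.019, "rx": 0.0, "ry": 0.0, "rz": 0.0, "claw": 0.0},
    {"tx": 0.0, "ty": 0.0, "tz": 0.0193, "rx": 0.0, "ry": 0.0, "rz": 0.0, "claw": 0.0},
    {"tx": 0.004, "ty": 0.0, "tz": 0.0195, "rx": 0.0, "ry": 0.0, "rz": 0.0, "claw": 0.0},
    {"tx": 0.008, "ty": 0.0, "tz": 0.0198, "rx": 0.0, "ry": 0.0, "rz": 0.0, "claw": 0.0},
    {"tx": 0.012, "ty": 0.0, "tz": 0.0198, "rx": 0.0, "ry": 0.0, "rz": 0.0, "claw": 0.0},
    {"tx": 0.014, "ty": 0.0, "tz": 0.0195, "rx": 0.0, "ry": 0.0, "rz": 0.0, "claw": 0.0},
  ],
)

```text
t: 7.17
ee_pos: [0.5491, -0.0782, 0.1057]
ee_rot: [0.0, 0.999, -0.035, 0.003]
ft_force: [-0.0, 0.5, 8.5]
opening: -0.0003
```

carry_out(
  series=[
    {"tx": 0.0, "ty": 0.0, "tz": -0.012, "rx": 0.0, "ry": 0.0, "rz": 0.0, "claw": 0.0},
    {"tx": 0.0, "ty": 0.0, "tz": -0.03, "rx": 0.0, "ry": 0.0, "rz": 0.0, "claw": 0.0},
    {"tx": 0.0, "ty": 0.0, "tz": -0.06, "rx": 0.0, "ry": 0.0, "rz": 0.0, "claw": 0.0},
    {"tx": -0.02, "ty": 0.02, "tz": -0.08, "rx": 0.0, "ry": 0.0, "rz": 0.0, "claw": 0.0},
    {"tx": -0.04, "ty": 0.04, "tz": -0.1, "rx": 0.0, "ry": 0.0, "rz": 0.0, "claw": 0.0},
    {"tx": -0.06, "ty": 0.065, "tz": -0.11, "rx": 0.0, "ry": 0.0, "rz": 0.0, "claw": 0.0},
    {"tx": -0.08, "ty": 0.09, "tz": -0.12, "rx": 0.0, "ry": 0.0, "rz": 0.0, "claw": 0.0},
    {"tx": -0.1, "ty": 0.12, "tz": -0.12, "rx": 0.0, "ry": 0.0, "rz": 0.0, "claw": 0.0},
  ],
)

```text
t: 7.83
ee_pos: [0.4381, -0.1911, 0.2254]
ee_rot: [0.0, 0.999, -0.034, 0.001]
ft_force: [-0.3, 0.1, -0.2]
opening: 0.0
```

```bash
python3 look.py 5|head -2
```

```text
7.8833 [ 0.43407119 -0.19632881  0.22440256] [-1.34760811 -2.43538249 -0.35984552]
red [(335, 202), (334, 203), (335, 203), (336, 203), (337, 203), (333, 204), (334, 204), (335, 204), (336, 204), (332, 205), (333, 205), (334, 205), (335, 205), (336, 205), (331, 206), (332, 206), (333, 206), (334, 206), (335, 206), (330, 207), (331, 207), (332, 207), (333, 207), (334, 207), (330, 208), (331, 208), (332, 208), (333, 208), (330, 209), (331, 209), (332, 209), (331, 210)]
```

View pics/c5.png

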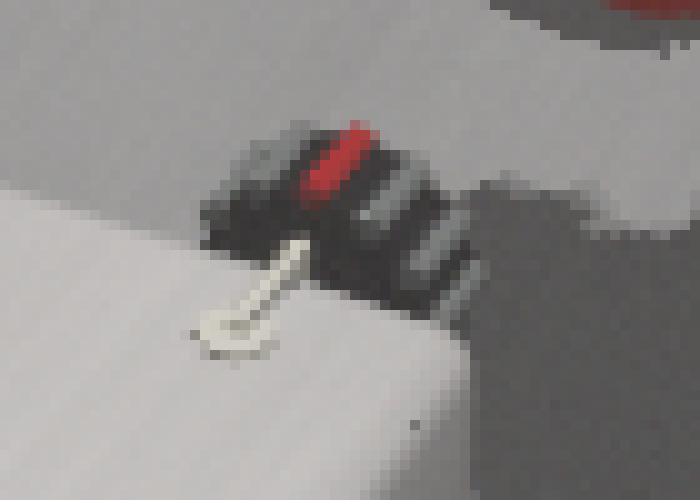

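The red rib runs from (336,203) to (331,209), in line with the white pointer at about (330,214). The hand is clear. I'll let it settle, check once more from the top camera and hand in.

carry_out(
  series=[
    {"tx": -0.02, "ty": 0.02, "tz": 0.0, "rx": 0.0, "ry": 0.0, "rz": 0.0, "claw": 0.0},
    {"tx": -0.02, "ty": 0.02, "tz": 0.0, "rx": 0.0, "ry": 0.0, "rz": 0.0, "claw": 0.0},
    {"tx": -0.02, "ty": 0.02, "tz": 0.0, "rx": 0.0, "ry": 0.0, "rz": 0.0, "claw": 0.0},
    {"tx": -0.02, "ty": 0.02, "tz": 0.0, "rx": 0.0, "ry": 0.0, "rz": 0.0, "claw": 0.0},
  ],
)

```text
t: 8.22
ee_pos: [0.4171, -0.2087, 0.2228]
ee_rot: [-0.001, 0.999, -0.035, -0.001]
ft_force: [0.1, -0.7, 1.1]
opening: 0.0001
```

```bash
python3 - <<'E'
from h import *
snap('top','top6.png'); a,_=snap('side','side6.png')
p=a.astype(int);m=(p[...,0]>p[...,1]*1.35)&(p[...,0]>50);v,u=np.nonzero(m[195:240,310:365]);print(u.min()+310,u.max()+310,v.min()+195,v.max()+195)
o=np.load('pics/top_p.npy')
b=cv2.imread('pics/top6.png');b0=cv2.imread('pics/top0.png')
cv2.imwrite('pics/c6.png',np.vstack([cv2.resize(x[100:270,270:470],None,fx=1.7*1,fy=1.7,interpolation=3) for x in(b0,b)]))
print(ctrl.observe()['qd'])
E
```

```text
330 337 202 210
[ 6.94814483e-03  3.82760606e-03  5.53138474e-03  6.42614945e-05
 -7.76707197e-04 -3.65987183e-03]
```

View pics/c6.png

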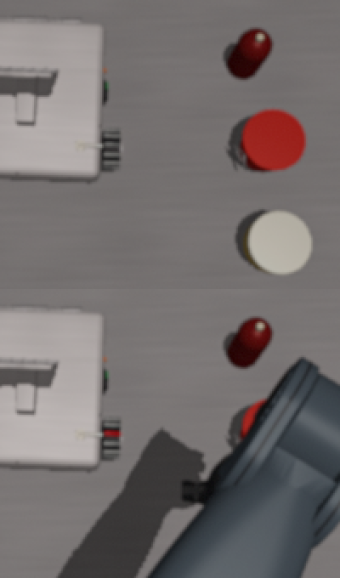

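The top view shows the red rib in line with the pointer. The sausage and the visible part of the pail have not moved.

```bash
python3 -c "
from station import ctrl
print(ctrl.hand_in())"
```

```text
the job is handed in; nothing more can be done
None
```

The red rib now stands at the top, at the white pointer (click 7), and the job is handed in. It started at click 3. I turned the wheel with four light one-click flicks of the shut fingertips along the top of its ribs and did not pinch it. I checked the picture after each flick.

- **Wheel:** the last side view shows the red rib at columns 330–337, rows 202–210, where I calculated the top position. The top view also shows it in line with the pointer.
- **Force:** after each flick the reading was about 4 to 11 N straight down. The second flick, at 11 N, was heavier than I meant, so I eased off for the last two.
- **Hand and time:** the hand is about 0.18 m away from the wheel. The job took about 8.3 s.
- **Bystanders:** nothing was touched on the way. The sausage and the visible part of the pail look unmoved in the last top view. The arm hid the tub and part of the pail there, and I did not look at them separately in the last side picture.
- **Failed steps:** some early network detections and my first move call were rejected. I used depth and colour measurements in place of those detections, and sent the move again with every value filled in.

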